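Free the lens slider and push it to the marked stop

TASK

On the lens-checking rail, set the slider that carries the upright lens against the marked stop, the one with the round tab: press down the sprung plate in the slider's middle to free its friction hold, keep it pressed all the way and push the slider along the rail until it butts against that stop, then let the plate come up and leave the slider there. Only push with the fingertips: nothing is to be picked up, and the loose pink frame, brass bender and grey lens tray stay where they lie.

Things in the scene. Friction and masses are not known exactly. Their poses are not given: they have to be found in the camera images.
- rail: Lens-checking bench, fixed to the table: dark grey base plate 145 x 370 mm, 14 mm thick, with a steel rail 30 mm wide along its middle, rail top at z = 30 mm. Origin on the table top under the rail's centre; its y axis runs along the rail, its x axis points across it to the side with the lens, a small lamp (-y end) and a white screen (+y end); the lamp, lens and screen stand on the line x = 70 mm and reach at most 86 mm above the table. The base covers x = -45 to 100 mm.
- slider_mid (a point): Point of the aluminium slider, on the rail's centre line at table height (z = 0), below the middle of the slider; its axes are those of the rail. The slider is 74 mm long along the rail and 44 mm wide: two raised end cheeks, each 10 mm thick along the rail with tops at z = 56 mm, and between them the press plate in a 54 mm long gap, open to both sides. A 46 mm tall upright lens stands out on its +x side at x = 70 mm. It can only slide along the rail.
- plate_top (a point): Centre of the top face of the black ribbed press plate in the slider's middle, at z = 44 mm when up; plate 53 mm along the rail, 40 mm across. It goes straight down at most 5 mm (about 7 N to start, 9 N at the bottom) and springs back when let go.
- plate (a joint): How far the press plate is pressed (m): 0 up, 0.005 fully down. While it is up, a brake holds the slider against some 12 to 20 N along the rail; pressed down 3 mm or more, the slider is free and slides with 1 to 2 N. The fingertip can push on the inside of a cheek while it presses.
- slider (a joint): Place of the slider along the rail (m), 0 at the rail's middle, growing towards the rail's +y.
- marked_stop: Marked stop: steel block clamped over the rail, 12 mm along the rail, 46 mm wide, top at z = 52 mm, told by a flat round tab, 40 mm across, that reaches out 78 mm from the rail's centre line on the side away from the lens (rail -x), top at z = 47 mm. It does not move. Origin on the rail's centre line at table height, axes as the rail's. It may be on either side of the slider. When the slider butts against it, slider_mid is 43 mm from this origin.
- plain_stop: The other stop, on the other side of the slider: the same block without a tab. It does not move.
- pink_frame: Pink acetate spectacle frame, folded, lying flat, loose, 48 x 135 mm, 18 mm high, 30 g; origin under its middle, long way along its y.
- bender: Brass pad arm bender (like small pliers), lying flat, loose, 150 mm long along its x, 56 mm wide at the handles (-x), 12 mm high; origin under its middle.
- lens_tray: Grey plastic tray with two lenses, loose, 100 x 150 mm (x, y), 24 mm high; origin under its middle.

How it is judged:
By the outcome, as a careful person would: the job done as asked, in the order asked, and still so for the second after the job is handed in, with the robot touching nothing.
It also fails if it takes over 35 s, if anything falls off the work surface, if the arm or the gripper's body presses on something with over 40 N, if the wrist force passes 120 N, or if a joint passes its speed limit or range.

ROBOT

A 6-joint arm with a two-finger parallel gripper is mounted at the origin on the work surface. World frame = base frame: x ahead of the robot, y to its left, z up, the work surface at z = 0. Lengths are in m, angles in rad, forces in N, time in s.
With the tool pointing down it reaches from about 0.375 to 0.9 m from the base axis. Payload 3.1 kg.
Tool frame: the origin (TCP) lies midway between the tips of the shut fingers; the grasp point (between the pads) lies 19 mm behind it; z points along the fingers, y is the line along which they close (so a half turn about z gives the same grasp; the last joint's range is limited). The gripper opens to 85 mm and grips with 20 to 120 N. Pads are 22 mm wide; open, the fingers measure 114 mm over their backs; the gripper's body (76 mm by 85 mm) begins 54 mm behind the grasp point. The pads swing forward as they close: fully open they stand 13 mm farther back than shut.
Start: joints at [-1.393, 0.527, 1.433, -0, 1.181, -0.178], TCP at [0.218, -0.586, 0.231] pointing down, gripper open.
Joint ranges: [-3.08, 3.08], [-0.75, 2.2], [0.22, 2.44], [-1.43, 4.57], [0, 2.65], [-2.85, 2.85]. Speed limits (rad/s): [2.79, 2.79, 3.14, 3.14, 3.14, 3.14].

INTERFACE

Orientations are given as a unit quaternion [x, y, z, w].
In Python, from station import manip gives the robot as it stands.
- The arm moves only by the tool step_arm, never from a script. Its argument "targets" is text: rows parted by semicolons, each of 4 numbers parted by spaces: the shift along the tool's x, y, z in mm, then the turn about the tool's z in degrees. A call has 1 to 12 rows; each row is the pose to reach, as a shift and turn from the pose commanded when the call began, along the tool's axes at that moment; what a row does not reach only later rows make up. A row lasts 1/10 s, in which the tool goes at most 50 mm and 8.59 degrees, less where a joint would pass 70% of its speed; a pose out of reach is approached as far as the arm can. A call with a gripper value outside its range is refused whole. "gripper" is the closure, from 0 (fully open) to 1 (shut), set as the call begins (left out, the last holds). The fingers move at their own pace and stop on an object; "squeeze" is the grip in N (left out, the last holds). Time passes only in rows, so rows that repeat a pose let the fingers close. It gives the time, the measured TCP pose, the force, the opening and the grip force at its end, in the units of the state.
- manip.sense(): the state, without advancing time (a new reading comes with each control period).
- manip.snapshot(name): name is "scene" or "top" or "wrist"; returns the picture (420x560x3 uint8, red, green, blue); there is no depth.
- manip.get_calibration(name): a dict with "fov_y" (degrees; the focal length in pixels is half the picture's height over the tangent of half this angle, whatever the lens; pixels are square), "cx", "cy" (the principal point, pixels), "extrinsics" (4x4, takes a point from camera to world coordinates); the wrist camera has in their place "tool_from_camera" (4x4, takes a point from camera to tool coordinates, whose origin is the TCP and whose axes are the flange's). Camera axes: x right, y down, z forward; pixel columns grow to the right and rows downward; lengths in m; the calibration is good to about 2 mm. A picture is of the moment at which its call begins: read the wrist's pose just before it. get_calibration takes no time and is no camera call.
- manip.sign_off(): hands the job in; it is judged then, once.
Trained networks look in the newest picture that a camera, given by its name, has taken for a name from the list of things; names that differ only in an ending like _2 or _b are one class to them, and where a whole thing is asked for, a point or a joint stands for the part that bears it (a point fixed in the world has none). Each returns a list of dicts, best first, with "p" (0 to 1); they miss things now and then, are a little off and sometimes report something else, mostly with a low value. They report only what shows in the picture. A call takes as long as a camera call.
- manip.recognise(camera, query): "position" ([column, row] in pixels, amid what is visible of it).
- manip.masks_of(camera, query): "pixels" (420x560 bool, what is visible of it) and "position" ([column, row] in pixels, amid what is visible of it).
- manip.mark_of(camera, query): "position" ([column, row] in pixels: a listed point, or the origin of a listed thing).
The state is a dict: "t": time; "q": joint angles; "qd": joint speeds; "tau": joint torques, N m; "tcp_pos": TCP position; "tool_rot": TCP orientation; "force": force on the tool from outside, world axes, zero at the start; "ft_torque": the same for the moment, N m; "finger_gap": opening from 0.0 (shut) to 1.0 (fully open); "gripper_force": force on a finger pad.
Only numpy, scipy, OpenCV 4.12 (cv2) and the standard library are available. Lean on these libraries where they do the work, as an engineer would, in place of code of your own. Each camera call takes 0.05 s, during which the arm holds its last target. There are 200 camera calls.

## Working session

There is one attempt and no reset: what is moved stays moved. The work goes in short steps, Python scripts to look and compute and a tool call to move; the robot and the scene stay as the last step left them, time stands still between calls to the robot, and variables do not carry over. Pictures are saved under pics/ and viewed, at most 10 in all, crops included, and the job is handed in when it is done.

Besides the shell and the picture viewer there is one more tool, called after ">>>" by a JSON object that holds its "method" and its "body", one argument or row to a line. step_arm: Moves the arm, as the interface text tells. Its arguments: {"type":"object","properties":{"targets":{"type":"string"},"gripper":{"type":"number"},"squeeze":{"type":"number"}},"required":["targets"]}

```bash
mkdir -p pics
cat > h.py <<'E'
import numpy as np, cv2
from station import manip
from scipy.spatial.transform import Rotation as R
def cam(n,s=None):
    c=manip.get_calibration(n); f=210/np.tan(np.radians(c["fov_y"])/2)
    if n=="wrist":
        T=np.eye(4);T[:3,:3]=R.from_quat(s["tool_rot"]).as_matrix();T[:3,3]=s["tcp_pos"];E=T@np.array(c["tool_from_camera"])
    else: E=np.array(c["extrinsics"])
    return f,c["cx"],c["cy"],E
def ray(C,p):
    f,cx,cy,E=C; d=E[:3,:3]@np.array([(p[0]-cx)/f,(p[1]-cy)/f,1]); return E[:3,3],d/np.linalg.norm(d)
def atz(C,p,z):
    o,d=ray(C,p); return o+d*(z-o[2])/d[2]
def proj(C,P):
    f,cx,cy,E=C; q=E[:3,:3].T@(np.array(P)-E[:3,3]); return np.array([cx+f*q[0]/q[2],cy+f*q[1]/q[2]])
def tri(rays):
    A=0;b=0
    for o,d in rays:
        M=np.eye(3)-np.outer(d,d);A=A+M;b=b+M@o
    return np.linalg.solve(A,b)
E
python3 - <<'E'
from h import *
np.set_printoptions(precision=3,suppress=True)
s=manip.sense();print(s["t"],s["tcp_pos"],s["tool_rot"],s["force"])
im={}
for n in("scene","top"):
    im[n]=manip.snapshot(n)
    C=cam(n); print(n,C[3][:3,3],C[0])
    cv2.imwrite(f"pics/{n}0.png",im[n][:,:,::-1])
    for q,z in(("plate_top",.044),("marked_stop",0),("plain_stop",0),("rail",0),("slider_mid",0)):
        for r in manip.mark_of(n,q)[:2]: print(q,round(r["p"],2),np.round(r["position"]),atz(C,r["position"],z))
E
```

```text
0.0 [ 0.218 -0.585  0.23 ] [ 0.984  0.177  0.    -0.001] [ 0.006  0.215 -0.177]
scene [ 0.942 -0.388  0.601] 434.95357839797504
plate_top 0.56 [250. 228.] [0.564 0.051 0.044]
marked_stop 0.94 [296. 202.] [0.561 0.205 0.   ]
plain_stop 0.71 [208. 284.] [ 0.563 -0.068  0.   ]
rail 0.56 [253. 243.] [0.564 0.056 0.   ]
slider_mid 0.84 [255. 242.] [0.566 0.06  0.   ]
slider_mid 0.5 [341. 165.] [0.573 0.377 0.   ]
top [0.423 0.116 0.826] 462.24988971490984
plate_top 0.98 [308. 217.] [0.562 0.051 0.044]
marked_stop 0.62 [220. 225.] [0.554 0.206 0.   ]
plain_stop 0.56 [370. 225.] [ 0.557 -0.065  0.   ]
rail 0.66 [297. 224.] [0.557 0.068 0.   ]
rail 0.38 [306. 220.] [0.565 0.053 0.   ]
slider_mid 0.63 [304. 220.] [0.564 0.055 0.   ]
slider_mid 0.36 [126. 216.] [0.566 0.376 0.   ]
```

View pics/scene0.png

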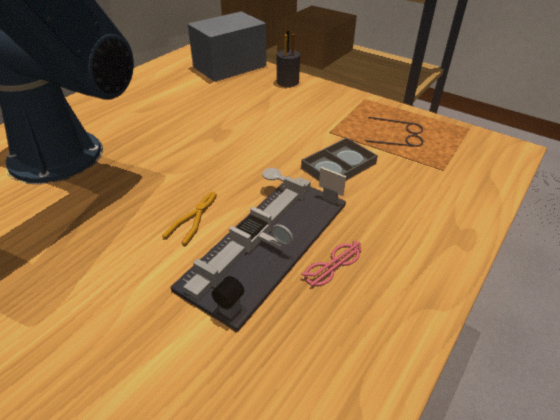

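View pics/top0.png

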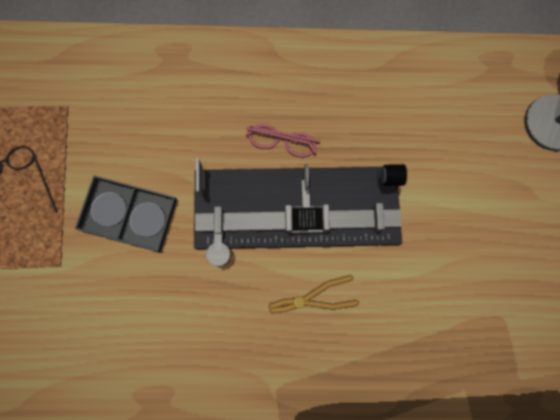

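The scene picture shows the slider (250,228) between the plain stop near (208,284) and the tabbed stop at (296,202). In the top view the round tab is at (218,255), the plate at (308,217) and the lens on the far (+x) side, so the push is towards world +y. I'll shut the gripper and go above the slider for a closer look.

>>> {"method": "step_arm", "body": {
  "targets": "15 -13 1 1; 45 -38 3 2; 80 -68 5 3; 116 -99 7 5; 152 -130 9 6; 188 -161 11 8; 224 -192 13 9; 260 -223 15 10; 296 -254 17 12; 332 -285 19 14; 368 -316 21 15; 404 -347 23 16",
  "gripper": 1
}}

```text
t: 1.8
tcp_pos: [0.4766, -0.1177, 0.2086]
tool_rot: [0.999, 0.038, 0.0, 0.0]
force: [1.5, -0.2, 0.1]
finger_gap: -0.0
gripper_force: 0.0
```

Run:
```python
from h import *
np.set_printoptions(precision=3,suppress=True)
C=cam("top")
for a,b,z in(((195,248),(401,243),.014),((193,212),(400,209),.030),((193,229),(400,228),.030)):
    A,B=atz(C,a,z),atz(C,b,z); print(A,B,np.degrees(np.arctan2(-(A-B)[0],(A-B)[1])))
print("tab",atz(C,(218,255),.047),"stop",atz(C,(217.5,219),.052),atz(C,(379.5,216),.052),"cheeks",atz(C,(290,218),.056),atz(C,(326,218),.056))
```

```text
[0.51  0.248 0.014] [ 0.523 -0.117  0.014] 2.189925650604434
[0.571 0.251 0.03 ] [ 0.582 -0.112  0.03 ] 1.75924411342594
[0.541 0.25  0.03 ] [ 0.548 -0.111  0.03 ] 1.1326854200987422
tab [0.495 0.203 0.047] stop [0.555 0.206 0.052] [ 0.565 -0.07   0.052] cheeks [0.558 0.083 0.056] [0.559 0.022 0.056]
```

>>> {"method": "step_arm", "body": {
  "targets": "25 -37 2 1; 50 -75 4 2; 75 -112 6 2.7; 94 -141 8 2.7; 94 -141 8 2.7; 94 -141 8 2.7"
}}

```text
t: 2.4
tcp_pos: [0.5584, 0.0292, 0.2002]
tool_rot: [1.0, 0.016, -0.0, 0.0]
force: [-0.2, -0.9, -0.0]
finger_gap: -0.005
gripper_force: 0.0
```

Run:
```python
from h import *
np.set_printoptions(precision=3,suppress=True)
s=manip.sense(); im=manip.snapshot("wrist"); C=cam("wrist",s); cv2.imwrite("pics/w1.png",im[:,:,::-1])
print(s["t"],s["tcp_pos"],s["tool_rot"],s["force"],C[3][:3,3])
W={q:manip.mark_of("wrist",q)[:1] for q in("plate_top","marked_stop","slider_mid")}
im=manip.snapshot("top")
for q,z in(("plate_top",.044),("marked_stop",0),("slider_mid",0)):
    for r in W[q]: print(q,round(r["p"],2),r["position"],atz(C,r["position"],z))
    if q=="plate_top" and W[q]: print("tri",tri([ray(C,W[q][0]["position"]),ray(cam("top"),(308,217)),ray(cam("scene"),(250,228))]))
```

```text
2.4 [0.558 0.029 0.2  ] [ 1.     0.016 -0.     0.   ] [-0.245 -0.94  -0.047] [0.636 0.032 0.342]
plate_top 0.81 [259.7, 190.9] [0.56  0.051 0.044]
tri [0.562 0.052 0.043]
marked_stop 0.85 [108.0, 180.9] [0.553 0.204 0.   ]
```

View pics/w1.png

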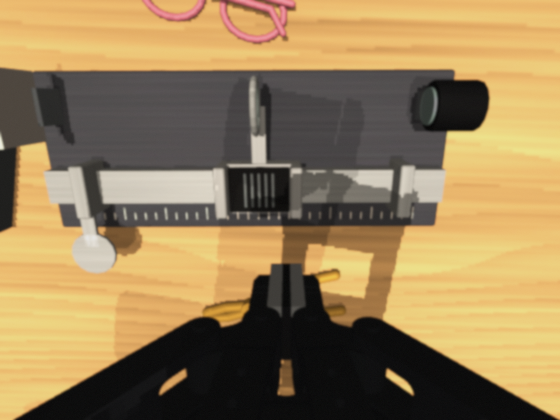

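The wrist picture shows the plate at (260,191) between its cheeks (222 and 296). The tabbed stop is at (85,190) with its tab at (94,252), and the shut fingertips are at (286,265). The plate triangulates to (0.562, 0.052, 0.043), which matches the 44 mm given, and the rail yaw matches the tool. Next I'll go above the plate.

>>> {"method": "step_arm", "body": {
  "targets": "2 -12 20 0; 3 -23 55 0; 3 -23 95 0; 3 -23 125 0; 3 -23 140 0; 3 -23 140 0; 3 -23 140 0"
}}

```text
t: 3.35
tcp_pos: [0.561, 0.0508, 0.0606]
tool_rot: [1.0, 0.015, 0.0, 0.0]
force: [-0.2, -1.0, 0.9]
finger_gap: -0.0
gripper_force: 0.0
```

>>> {"method": "step_arm", "body": {
  "targets": "0 0 5 0; 0 0 10 0; 0 0 14 0; 0 0 16 0; 0 0 18 0; 0 0 20 0; 0 0 20 0"
}}

```text
t: 4.05
tcp_pos: [0.5608, 0.0516, 0.041]
tool_rot: [1.0, 0.015, 0.0, 0.0]
force: [-1.7, -0.1, 7.4]
finger_gap: -0.001
gripper_force: 3.6
```

>>> {"method": "step_arm", "body": {
  "targets": "0 0 1 0; 0 0 2 0; 0 0 3 0; 0 0 3.5 0; 0 0 3.5 0; 0 0 3.5 0"
}}

```text
t: 4.65
tcp_pos: [0.5608, 0.0516, 0.0389]
tool_rot: [1.0, 0.015, 0.0, 0.0]
force: [-3.6, 0.6, 14.8]
finger_gap: -0.001
gripper_force: 7.5
```

The plate is at its bottom (z 38.9 mm, 15 N). Now I push along rail +y (tool −y).

>>> {"method": "step_arm", "body": {
  "targets": "0 -3 0.5 0; 0 -8 0.5 0; 0 -14 0.5 0; 0 -20 0.5 0; 0 -27 0.5 0; 0 -34 0.5 0; 0 -41 0.5 0; 0 -48 0.5 0; 0 -55 0.5 0; 0 -60 0.5 0; 0 -60 0.5 0"
}}

```text
t: 5.75
tcp_pos: [0.5586, 0.1124, 0.0389]
tool_rot: [1.0, 0.016, 0.0, -0.0]
force: [-4.9, 0.3, 18.3]
finger_gap: -0.002
gripper_force: 9.1
```

Run:
```python
from h import *
np.set_printoptions(precision=3,suppress=True)
s=manip.sense(); im=manip.snapshot("wrist"); C=cam("wrist",s); cv2.imwrite("pics/w2.png",im[:,:,::-1])
print(s["t"],s["tcp_pos"],s["force"])
for q,z in(("plate_top",.039),("slider_mid",0),("marked_stop",0)):
    for r in manip.mark_of("wrist",q)[:1]: print(q,round(r["p"],2),r["position"],atz(C,r["position"],z))
```

```text
5.75 [0.559 0.112 0.039] [-4.878  0.323 18.302]
```

View pics/w2.png

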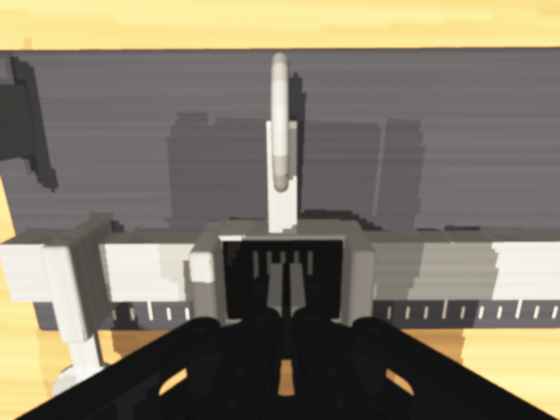

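The slider has travelled with the tip (plate centre at 283 px, tip at 286 px), and the stop's block is at about (80,290), some 49 mm of travel ahead. I'll carry on.

>>> {"method": "step_arm", "body": {
  "targets": "0 -4 0 0; 0 -9 0 0; 0 -15 0 0; 0 -21 0 0; 0 -27 0 0; 0 -33 0 0; 0 -38 0 0; 0 -42 0 0; 0 -44 0 0; 0 -46 0 0; 0 -48 0 0; 0 -48 0 0"
}}

```text
t: 7.15
tcp_pos: [0.5569, 0.1599, 0.0389]
tool_rot: [1.0, 0.016, -0.0, 0.0]
force: [-4.9, -0.5, 17.6]
finger_gap: -0.001
gripper_force: 9.0
```

>>> {"method": "step_arm", "body": {
  "targets": "0 -1 0 0; 0 -2 0 0; 0 -3 0 0; 0 -4 0 0; 0 -4 0 0"
}}

```text
t: 7.65
tcp_pos: [0.5569, 0.1612, 0.0389]
tool_rot: [1.0, 0.016, -0.0, 0.002]
force: [-5.1, -9.3, 18.8]
finger_gap: -0.0
gripper_force: 9.3
```

The side force rose to 9 N at y = 0.161, where 0.1615 was expected, so the slider is butted. I'll lift straight up, still leaning on the stop, then check.

>>> {"method": "step_arm", "body": {
  "targets": "0 0 -1 0; 0 0 -3 0; 0 0 -5 0; 0 0 -8 0; 0 0 -12 0; 0 0 -20 0; 0 0 -35 0; 0 0 -60 0; 0 0 -90 0; 0 0 -110 0; 0 0 -120 0; 0 0 -120 0"
}}

```text
t: 8.85
tcp_pos: [0.5582, 0.1639, 0.1578]
tool_rot: [1.0, 0.015, 0.002, -0.0]
force: [-0.1, -0.6, -0.1]
finger_gap: 0.002
gripper_force: 0.0
```

Run:
```python
from h import *
np.set_printoptions(precision=4,suppress=True)
s=manip.sense(); im=manip.snapshot("wrist"); C=cam("wrist",s); cv2.imwrite("pics/w3.png",im[:,:,::-1])
print(s["t"],s["tcp_pos"],s["force"])
for q,z in(("plate_top",.044),("slider_mid",0),("marked_stop",0)):
    for r in manip.mark_of("wrist",q)[:1]: print(q,round(r["p"],2),r["position"],atz(C,r["position"],z))
c=cv2.resize(im[120:290,40:300],None,fx=3,fy=3,interpolation=cv2.INTER_CUBIC);cv2.imwrite("pics/w3c.png",c[:,:,::-1])
```

```text
8.85 [0.5582 0.1639 0.1578] [-0.1205 -0.5968 -0.0832]
plate_top 0.78 [291.8, 210.5] [0.5561 0.159  0.044 ]
slider_mid 0.46 [395.2, 333.1] [0.4177 0.0498 0.    ]
marked_stop 0.94 [241.0, 196.2] [0.5542 0.2027 0.    ]
```

View pics/w3.png

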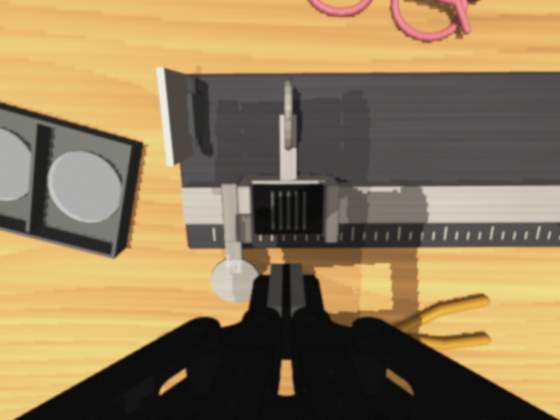

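The slider's +y cheek (244,212) touches the tabbed stop (231,212) with no rail showing between them. The measured spacing is 43.7 mm against a nominal 43 mm. The plate is up, the gripper is clear and the loose items lie where they were, so I'm handing in.

```bash
python3 -c "
from station import manip
print(manip.sign_off())"
```

```text
the job is handed in; nothing more can be done
None
```

The slider now rests against the round-tabbed stop with its plate up and the arm clear; the job was handed in at about 9 s of the 35 s allowed.

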